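# Clamp the blank in the drill vise and lift the loaded vise

## Robot

A 6-joint arm with a two-finger parallel gripper is mounted at the origin on a cart in front of the work surface, level with it; the furniture and walls round the work are solid. World frame = base frame: x ahead of the robot, y to its left, z up, the work surface at z = 0. Lengths are in m, angles in rad, forces in N, time in s.
With the tool pointing down it reaches from about 0.375 to 0.975 m from the base axis. Payload 3.8 kg.
Tool frame: the origin (TCP) lies between the finger pads, 19 mm behind the fingertips; this is the grasp point; z points along the fingers, y is the line along which they close (so a half turn about z gives the same grasp; the last joint's range is limited). The gripper opens to 85 mm and grips with 20 to 120 N. Pads are 22 mm wide; open, the fingers measure 114 mm over their backs; the gripper's body (76 mm by 85 mm) begins 54 mm behind the grasp point. The pads swing forward as they close: fully open they stand 13 mm farther back than shut.
Start: joints at [1.299, 0.264, 1.604, -0, 1.274, -0.037], TCP at [0.157, 0.656, 0.25] pointing down, gripper open.
Joint ranges: [-2.63, 2.63], [-0.94, 2.18], [0.31, 2.57], [-1.31, 4.45], [0, 2.66], [-2.55, 2.55]. Speed limits (rad/s): [2.57, 2.57, 3.14, 3.14, 3.14, 3.14].

## Interface

Orientations are given as a rotation vector (axis times angle).
In Python, from workcell import bot gives the robot as it stands. The module is installed in compiled form; this text tells all that it offers.
- The arm moves only by the shell command python3 -m jog 'ROWS' [OPENING] [FORCE]. ROWS is a JSON list that holds a single list of rows (three levels of brackets), with 1 to 5 rows, each of 4 numbers: dx, dy, dz in fractions of the full range, 1 being 0.4 m, then a turn about the tool's z in fractions of the full range, 1 being pi/2 rad; each row shifts and turns the commanded pose from where the row before left it, along the tool's axes as they then stand; what a row does not reach is not made up. A row lasts 1/8 s, in which the tool goes at most 0.0625 m and 0.188 rad, less where a joint would pass 70% of its speed; a pose out of reach is approached as far as the arm can. OPENING is the opening from 0.0 (shut) to 1.0 (fully open), set as the command begins (- or left out keeps the last). The fingers move at their own pace and stop on an object; FORCE is the grip in N (left out, the last holds). Time passes only in rows, so rows that do not move let the fingers close. It prints the time, the measured TCP pose, the force, the opening and the grip force at its end. No shift or turn number may pass 1 either way. Input that does not fit is refused with a message, and nothing moves.
- bot.read_state(): the state, without advancing time (a new reading comes with each control period).
- bot.read_camera(name): name is "scene" or "top"; returns the picture (480x640x3 uint8, red, green, blue); there is no depth.
- bot.camera_info(name): a dict with "intrinsics" (3x3 intrinsics, pixels), "k1" (the pictures are not rectified: a ray, as slopes to the right and down, at radius r is drawn at 1 + k1 r^2 times it, then the intrinsics apply), "extrinsics" (4x4, takes a point from camera to world coordinates). Camera axes: x right, y down, z forward; pixel columns grow to the right and rows downward; lengths in m; the calibration is good to about 2 mm. A picture is of the moment at which its call begins. camera_info takes no time and is no camera call.
- bot.finish_job(): hands the job in; it is judged then, once.
Trained networks look in the newest picture that a camera, given by its name, has taken for a name from the list of things; names that differ only in an ending like _2 or _b are one class to them, and where a whole thing is asked for, a point or a joint stands for the part that bears it (a point fixed in the world has none). Each returns a list of dicts, best first, with "conf" (0 to 1); they miss things now and then, are a little off and sometimes report something else, mostly with a low value. They report only what shows in the picture. A call takes as long as a camera call.
- bot.search_frame(camera, thing): "box" ([left, top, right, bottom] in pixels, round what is visible of it).
- bot.regions_of(camera, thing): "pixels" (480x640 bool, what is visible of it) and "box" ([left, top, right, bottom] in pixels, round what is visible of it).
- bot.spot_point(camera, thing): "pixel" ([row, column] in pixels: a listed point, or the origin of a listed thing).
The state is a dict: "time": time; "q": joint angles; "joint_vel": joint speeds; "joint_torque": joint torques, N m; "tool_pos": TCP position; "tcp_rot": TCP orientation; "wrist_force": force on the tool from outside, world axes, zero at the start; "torque": the same for the moment, N m; "width": opening from 0.0 (shut) to 1.0 (fully open); "grip_force": force on a finger pad.
Only numpy, scipy, OpenCV 4.12 (cv2) and the standard library are available. Lean on these libraries where they do the work, as an engineer would, in place of code of your own. Each camera call takes 0.05 s, during which the arm holds its last target. There are 200 camera calls.

## Task

Wind the crank of the little drill vise clockwise (seen from the crank's end) until its sliding jaw is tight on the wooden blank, then let go of the crank, grip the vise itself by its thick fixed jaw and lift it with the blank still clamped in it, about 15 cm straight up off the bench. Finish while holding the vise there, steady and level and carried by the gripper alone; leave the other things on the bench where they lie.

Things in the scene. Friction and masses are not known exactly. Their poses are not given: they have to be found in the camera images.
- vise: small loose metal drill vise, 0.8 kg in all, standing by its own weight (over about 8 N on the crank may shift or tip it). Origin: centre of the underside; own x along the screw, from the crank end (-x, roughly towards the robot) to the fixed jaw (+x), z up. Foot flange x -75 to +55, 76 wide, 8 mm thick; bed 46 wide, top at z 18; bearing plate x -75 to -61, up to z 66; screw axis y 0, z 50 mm
- jaw: sliding jaw, metal block 21 mm thick, 44 wide, up to z 66 mm. Origin: in the plane of its clamping face, at the height of the vise's underside; axes as the vise's. The screw moves it along +x towards the fixed jaw, whose clamping face is at vise x +5 mm
- crank (a joint): turn of the crank, rad: 0 = arm straight up; grows clockwise seen from the crank end (from the top the knob goes to vise -y), closing the jaw 12 mm per turn. Jaw face at vise x = -39 mm + 1.91 mm x value; the 30 mm blank is met at about 7.33 rad; tight after 0.5 to 1 rad more, at 5 N on the knob (it gives and springs back a little; free turning takes 2 N). Stays where left
- knob_grip (a point): middle of the crank's black handle: round bar, 15 mm diameter, 40 mm long, parallel to the screw, 30 mm from the screw axis, its middle at vise x -113 mm. It spins freely on its pin, so the fingers can hold it through full turns without turning. At its lowest its middle is 20 mm above the bench
- blank: dark hardwood workpiece 30 mm (x) x 36 mm (y) x 40 mm high with an 8 mm hole started in its top, loose at first, standing on the vise bed between the open jaws; origin centre of its underside; axes nearly the vise's
- wax_tin: bystander: round tin 84 mm across, 32 mm high, on the bench to the right
- tape_measure: bystander: tape measure 71x86x64 mm on the bench near the robot
- fixed_jaw (a point): point inside the vise's fixed jaw (solid block at the far end: vise x +5 to +55, flat sides 46 mm apart at y +-23, z 18 to 70 mm), at vise x +15, y 0, z 50 mm; axes as the vise's. Close the fingers on it along y. The loaded vise balances within about 15 mm of this point; about 40 N of grip is enough
- dowel_pin: bystander: wooden dowel, 101 mm long, lying on the bench beyond and to the left of the vise
- drawer_cabinet: fixed wooden drawer cabinet, 152 x 218 x 178 mm high, to the right of the vise; origin centre of its underside; an obstacle

How it is judged:
On the way:
1. the jaw is tight on the blank while the vise stands on the bench (contact force between jaw and blank above 4 N and height (world z) of vise below 0.01 m), for 0.3 s.
At the end, for the whole second after the job is handed in: the fingers hold the vise by its fixed jaw (TCP within 60 mm of fixed_jaw), underside 80 to 220 mm up, within 24 cm of its start, clear of the cabinet, level within 0.12 rad and at rest; the blank sits in it (within 6 mm of the bed, 12 mm of the middle), pressed by the jaw with over 3 N (height (world z) of vise between 0.08 and 0.22 m and distance of vise from where it was at the start of the episode below 0.24 m and angle between vise's own z axis and vertical below 0.12 rad and linear speed of vise below 0.03 m/s and angular speed of vise below 0.15 rad/s and contact force between the fingers and vise above 5 N and contact force between jaw and blank above 3 N and z of blank in the frame of vise between 0.012 and 0.024 m and y of blank in the frame of vise between -0.012 and 0.012 m and distance between the grasp point and fixed_jaw below 0.06 m and contact force between vise and drawer_cabinet below 0.5 N); the arm keeps its last pose, push and grip.
It fails at once if a bystander is shifted by more than 3 cm (distance of any of wax_tin, tape_measure, dowel_pin from where it was at the start of the episode above 0.03 m).
It fails at once if the vise is tipped over by more than 25 degrees (angle between vise's own z axis and vertical above 0.44 rad).
It also fails if it takes over 72 s, if anything falls off the work surface, if the arm or the gripper's body presses on something with over 40 N, if the wrist force passes 120 N, or if a joint passes its speed limit or range.

## Working session

There is one attempt and no reset: what is moved stays moved. The work goes in short steps, Python scripts to look and compute and a shell command to move; the robot and the scene stay as the last step left them, time stands still between calls to the robot, and variables do not carry over. Pictures are saved under pics/ and viewed, at most 10 in all, crops included, and the job is handed in when it is done.

```bash
mkdir -p pics; cat > h.py <<'E'
import numpy as np, cv2
from workcell import bot
from scipy.spatial.transform import Rotation as R
def ray(cam,px):  # px = (row,col)
    i=bot.camera_info(cam); K=np.array(i["intrinsics"]); T=np.array(i["extrinsics"])
    d=np.array([(px[1]-K[0,2])/K[0,0],(px[0]-K[1,2])/K[1,1]]); u=d.copy()
    for _ in range(30): u=d/(1+i["k1"]*(u@u))
    v=T[:3,:3]@np.r_[u,1]; return T[:3,3],v/np.linalg.norm(v)
def plane(cam,px,z):
    o,v=ray(cam,px); return o+v*(z-o[2])/v[2]
def proj(cam,p):
    i=bot.camera_info(cam); K=np.array(i["intrinsics"]); T=np.array(i["extrinsics"])
    c=T[:3,:3].T@(np.array(p)-T[:3,3]); u=c[:2]/c[2]; u=u*(1+i["k1"]*(u@u))
    return np.array([K[1,1]*u[1]+K[1,2],K[0,0]*u[0]+K[0,2]])
def tri(a,b):
    (o1,v1),(o2,v2)=ray("scene",a),ray("top",b)
    A=sum(np.eye(3)-np.outer(v,v) for v in(v1,v2)); B=sum((np.eye(3)-np.outer(v,v))@o for o,v in((o1,v1),(o2,v2)))
    return np.linalg.solve(A,B)
E
python3 - <<'E'
from h import *
np.set_printoptions(precision=4,suppress=True)
s=bot.read_state(); print(s["time"],s["tool_pos"],s["tcp_rot"],s["q"])
for c in("scene","top"):
    cv2.imwrite(f"pics/{c}0.png",bot.read_camera(c)[:,:,::-1]); print(bot.camera_info(c)["extrinsics"])
P={}
for n in("vise","jaw","knob_grip","blank","fixed_jaw","drawer_cabinet","tape_measure","wax_tin"):
    for c in("scene","top"):
        r=bot.spot_point(c,n); 
        if r: P[n,c]=r[0]["pixel"]; print(n,c,r[0]["pixel"],round(r[0]["conf"],2))
    if (n,"scene") in P and (n,"top") in P: print(n,tri(P[n,"scene"],P[n,"top"]))
E
```

```text
0.0 [0.1568 0.6558 0.2486] [-0.3679 -3.1196  0.0036] [ 1.2991  0.2648  1.6054 -0.      1.2737 -0.0369]
[[ 0.885  -0.3064  0.3506  0.1838]
 [-0.4656 -0.587   0.6623 -0.7733]
 [ 0.0029 -0.7493 -0.6622  0.7581]
 [ 0.      0.      0.      1.    ]]
[[ 0.0127 -0.9893  0.1453  0.3886]
 [-0.9999 -0.0126  0.0017 -0.1092]
 [ 0.0002 -0.1453 -0.9894  0.9556]
 [ 0.      0.      0.      1.    ]]
vise scene [242.1, 304.9] 0.59
vise top [228.1, 258.3] 0.97
vise [ 0.5552 -0.0122  0.0072]
jaw scene [250.7, 293.2] 0.57
jaw top [245.6, 255.6] 0.61
jaw [ 0.5289 -0.0074 -0.0088]
knob_grip scene [246.7, 266.1] 0.49
knob_grip top [283.9, 276.8] 0.71
knob_grip [ 0.456  -0.0518  0.0676]
blank scene [238.2, 300.4] 0.64
blank top [231.7, 257.9] 0.85
blank [ 0.5459 -0.013   0.0218]
fixed_jaw scene [219.9, 313.1] 0.55
fixed_jaw top [215.7, 253.4] 0.65
fixed_jaw [ 0.5712 -0.0092  0.0539]
tape_measure scene [300.5, 225.0] 0.6
tape_measure top [338.8, 296.5] 0.66
tape_measure [ 0.3634 -0.0822  0.0037]
wax_tin scene [346.6, 365.8] 0.56
wax_tin top [245.8, 410.5] 0.85
wax_tin [ 0.5297 -0.2812 -0.    ]
```

View pics/scene0.png

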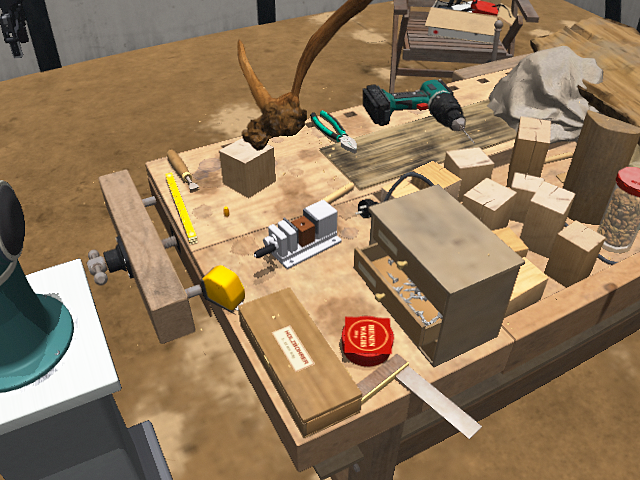

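View pics/top0.png

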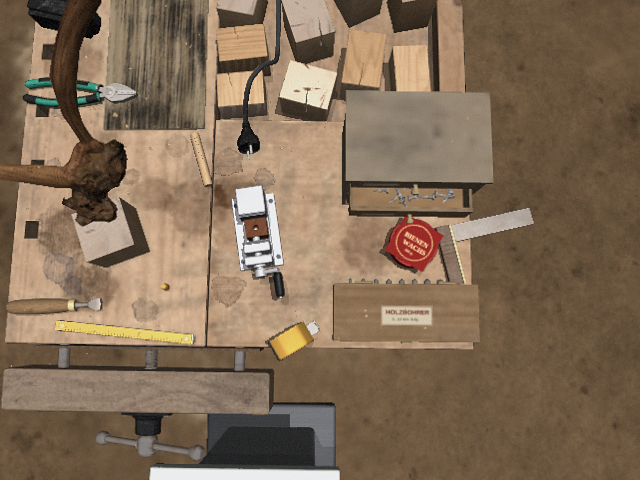

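The scene view shows the vise near (290,240) with its black knob at (266,247). The top view shows the vise at (258,230), the knob at (278,285), the tape at (292,340) and the drawer cabinet to the right. I'll zoom in to fit the pose.

```bash
python3 - <<'E'
from h import *
a=cv2.imread("pics/top0.png")[175:305,205:315]; b=cv2.imread("pics/scene0.png")[190:280,240:350]
f=lambda m:cv2.resize(m,None,fx=3.6,fy=3.6,interpolation=cv2.INTER_CUBIC)
A,B=f(a),f(b); o=np.zeros((max(len(A),len(B)),A.shape[1]+B.shape[1],3),np.uint8); o[:len(A),:A.shape[1]]=A; o[:len(B),A.shape[1]:]=B
cv2.imwrite("pics/z0.png",o); print(o.shape)
E
```

```text
(468, 792, 3)
```

View pics/z0.png

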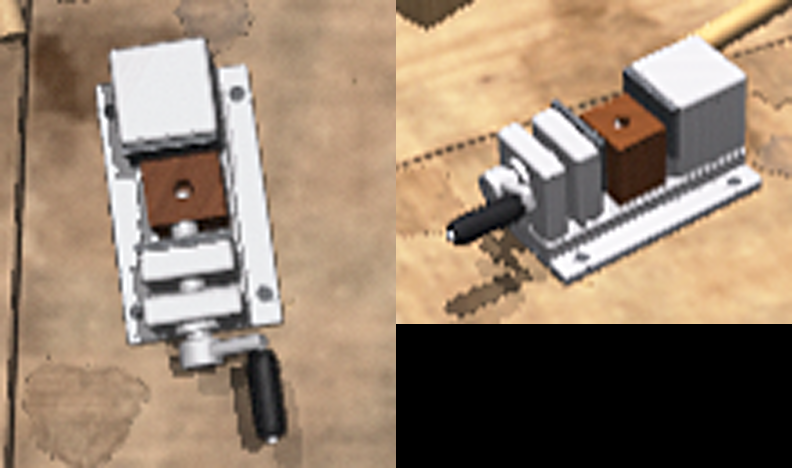

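```bash
cat > fit.py <<'E'
from h import *
from scipy.optimize import least_squares
np.set_printoptions(precision=4,suppress=True)
def T(c,x,y): return (175+y/3.6,205+x/3.6) if c=="top" else (190+y/3.6,240+(x-396)/3.6)
K=[("top",111,50,55,23,70),("top",205,40,55,-23,70),("top",215,140,5,-23,70),("top",118,148,5,23,70),("top",283,322,-75,-38,8),("top",130,342,-75,38,8),("top",247,66,55,-38,8),
("scene",624,70,5,23,70),("scene",678,110,5,-23,70),("scene",747,68,55,-23,70),("scene",695,36,55,23,70),("scene",570,280,-75,-38,8),("scene",760,183,55,-38,8)]
Kn=[("top",271,437,-133),("top",265,395,-113),("scene",453,236,-133),("scene",487,220,-113)]
def W(p,v): 
    c,s=np.cos(p[2]),np.sin(p[2]); v=np.array(v)/1000.; return np.array([p[0]+c*v[0]-s*v[1],p[1]+s*v[0]+c*v[1],v[2]])
def res(p):
    r=[proj(k[0],W(p,k[3:]))-T(*k[:3]) for k in K]
    r+=[proj(k[0],W(p,(k[3],-30*np.sin(p[3]),50+30*np.cos(p[3]))))-T(*k[:3]) for k in Kn]
    return np.concatenate(r)
if __name__=="__main__":
    f=least_squares(res,[.55,-.01,.1,1.5],loss="soft_l1"); p=f.x; print(p); print(f.fun.reshape(-1,2) if 0 else res(p).reshape(-1,2))
    for t in (p[3],): print("knob",W(p,(-113,-30*np.sin(t),50+30*np.cos(t))))
    print("fj",W(p,(15,0,50)),"axis",W(p,(-113,0,50)))
    print("blank hole",plane("top",T("top",183,190),.058),plane("scene",T("scene",622,123),.058))
E
python3 fit.py
```

```text
[ 0.5609 -0.0095  0.155   1.1928]
[[-1.0153 -0.6961]
 [-2.0835  0.6581]
 [-0.6376  1.7698]
 [ 1.0384  1.0226]
 [-0.5282  0.3448]
 [ 0.0771 -0.5079]
 [-1.6019  0.5053]
 [-1.2234 -1.6235]
 [ 0.0078 -2.3059]
 [ 1.7269 -0.2486]
 [-1.2382 -0.3584]
 [-0.8845 -2.2462]
 [-1.4632  0.1358]
 [-0.098   0.6488]
 [-0.5899  0.6755]
 [ 0.002  -1.3034]
 [-0.108  -1.1677]]
knob [ 0.4535 -0.0545  0.0611]
fj [ 0.5757 -0.0072  0.05  ] axis [ 0.4492 -0.027   0.05  ]
blank hole [ 0.547  -0.0133  0.058 ] [ 0.5491 -0.0165  0.058 ]
```

Units first: shifts go in shares of 0.4 m and turns go in shares of pi/2 rad. So -0.05 m / 0.4 = -0.125, -0.012 m / 0.4 = -0.03, -0.13 rad / 1.5708 = -0.0828.

```bash
python3 -m jog '[[[-0.03,-0.125,0,-0.0828],[-0.03,-0.125,0,-0.0828],[-0.03,-0.125,0,-0.0828],[-0.03,-0.125,0,0],[-0.03,-0.125,0,0]]]' 1.0 20
python3 -m jog '[[[-0.03,-0.125,0,0],[-0.03,-0.125,0,0],[-0.03,-0.125,0,0],[-0.03,-0.125,0,0],[-0.03,-0.125,0,0]]]'
python3 -m jog '[[[-0.03,-0.125,0,0],[-0.03,-0.125,0,0],[-0.03,-0.125,0,0],[-0.03,-0.125,0,0]]]' 0.5
python3 -m jog '[[[0,0,0,0],[0,0,0,0]]]'
cat > m.py <<'E'
import sys; from h import *
np.set_printoptions(precision=4,suppress=True)
# usage: target in vise frame mm -> delta in tool axes
P=np.array([0.5609,-0.0095]); yaw=.155
s=bot.read_state(); M=R.from_rotvec(s["tcp_rot"]).as_matrix()
c,sn=np.cos(yaw),np.sin(yaw); V=np.array([[c,-sn,0],[sn,c,0],[0,0,1]])
o=np.r_[P,0]; p=V.T@(np.array(s["tool_pos"])-o)*1000
print("t",s["time"],"vise-frame mm",p,"tooly",V.T@M[:,1],"toolz",M[:,2],"F",V.T@s["wrist_force"],"w",s["width"],s["grip_force"])
if len(sys.argv)>3: print("delta tool",M.T@V@(np.array(list(map(float,sys.argv[1:4])))-p)/1000)
E
python3 m.py -113 -28 130
```

```text
time: 1.52
tool_pos: [0.2165, 0.4079, 0.2502]
tcp_rot: [-0.245, 3.131, 0.001]
wrist_force: [1.2, -0.0, 0.4]
width: 1.001
grip_force: 0.0
time: 2.15
tool_pos: [0.3145, 0.1701, 0.2504]
tcp_rot: [-0.244, 3.13, 0.001]
wrist_force: [-0.1, -0.8, -0.5]
width: 0.992
grip_force: 0.0
time: 2.65
tool_pos: [0.393, -0.0203, 0.2505]
tcp_rot: [-0.243, 3.13, -0.0]
wrist_force: [1.1, 0.1, 0.3]
width: 0.503
grip_force: 0.0
time: 2.9
tool_pos: [0.3921, -0.0184, 0.2499]
tcp_rot: [0.242, -3.132, -0.001]
wrist_force: [0.7, -0.7, -0.3]
width: 0.501
grip_force: 0.0
t 2.9 vise-frame mm [-168.1203   17.2576  249.8981] tooly [0.001  1.     0.0007] toolz [-0.0005  0.0007 -1.    ] F [ 0.5523 -0.8018 -0.2882] w 0.5005313641046181 0.0
delta tool [-0.0552 -0.0453  0.1198]
```

In the tool's units: 0.03 m / 0.4 = 0.075, -0.018 m / 0.4 = -0.045.

```bash
python3 -m jog '[[[-0.045,-0.0375,0.075,0],[-0.045,-0.0375,0.075,0],[-0.045,-0.0375,0.075,0],[0,0,0.075,0],[0,0,0,0]]]' 0.5
python3 m.py -113 -28 65
python3 - <<'E'
from h import *
for c in("scene","top"):
    im=bot.read_camera(c)[:,:,::-1]
    r,k=proj(c,[.4535,-.0545,.061]).astype(int); a=im[r-75:r+55,k-60:k+50]
    cv2.imwrite(f"pics/a_{c}.png",cv2.resize(a,None,fx=3.6,fy=3.6,interpolation=cv2.INTER_CUBIC))
cv2.imwrite("pics/a.png",np.hstack([cv2.imread(f"pics/a_{c}.png") for c in("scene","top")]))
E
```

```text
time: 3.52
tool_pos: [0.4501, -0.0527, 0.1275]
tcp_rot: [0.247, -3.126, -0.003]
wrist_force: [-0.6, -0.5, 0.4]
width: 0.498
grip_force: 0.0
t 3.525 vise-frame mm [-116.0994  -25.5411  127.5082] tooly [-0.0027  1.      0.0024] toolz [-0.0064  0.0014 -1.    ] F [-0.6715 -0.3622  0.4066] w 0.4984161613961711 0.0
delta tool [-0.0035 -0.0026  0.0625]
```

View pics/a.png

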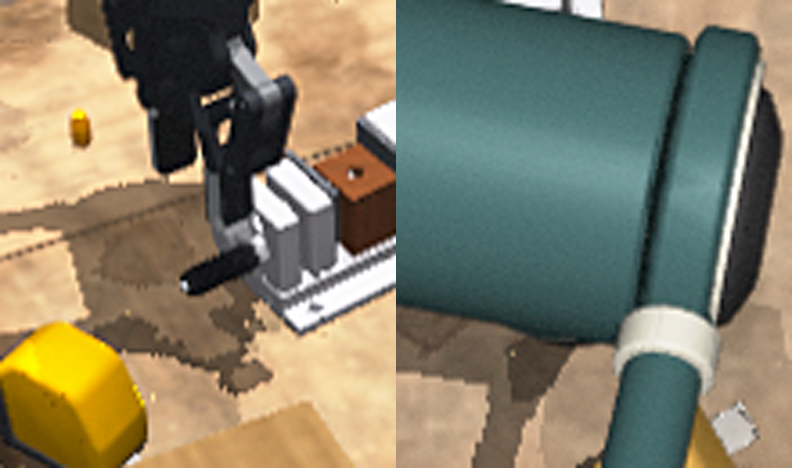

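The gripper is above the knob (scene crop, handle at (220,270)), with one finger on each side of it. Descending.

In the tool's units: 0.031 m / 0.4 = 0.0775, 0.03 m / 0.4 = 0.075.

```bash
python3 -m jog '[[[-0.005,-0.005,0.075,0],[0,0,0.0775,0],[0,0,0,0],[0,0,0,0]]]'
python3 m.py -113 -28 65
python3 -m jog '[[[0,0,0,0],[0,0,0,0],[0,0,0,0],[0,0,0,0],[0,0,0,0]]]' 0.0 20
python3 m.py -113 -28 65
```

```text
time: 4.12
tool_pos: [0.4565, -0.0563, 0.0709]
tcp_rot: [-0.244, 3.129, -0.001]
wrist_force: [0.4, 0.3, -0.1]
width: 0.501
grip_force: 0.0
t 4.125 vise-frame mm [-110.4041  -30.1009   70.9467] tooly [-0.0008  1.     -0.001 ] toolz [ 0.0029 -0.0005 -1.    ] F [ 0.4471  0.217  -0.1103] w 0.5010668031349034 0.0
delta tool [0.0026 0.0021 0.0059]
time: 4.75
tool_pos: [0.4562, -0.0566, 0.0696]
tcp_rot: [-0.243, 3.13, -0.001]
wrist_force: [3.3, -0.5, 1.0]
width: 0.166
grip_force: 21.7
t 4.75 vise-frame mm [-110.6896  -30.3682   69.5991] tooly [-0.0001  1.     -0.0007] toolz [ 0.0024 -0.0004 -1.    ] F [ 3.2138 -0.9998  1.0335] w 0.16589556174740008 21.72221750020981
delta tool [0.0023 0.0024 0.0046]
```

In the tool's units: 0.0058 m / 0.4 = 0.0145, 0.0054 m / 0.4 = 0.0135.

```bash
python3 -m jog '[[[0,-0.002,0.0125,0],[0,-0.0018,0.0135,0],[0,0.0033,0.0145,0],[0,0.0035,0.0145,0]]]'
python3 m.py -110.5 -29.2 47.6
python3 -m jog '[[[0,0.0075,0.0125,0],[0,0.01,0.0115,0],[0,0,0,0]]]'
python3 m.py -110.5 -22.2 38
```

```text
time: 5.25
tool_pos: [0.4553, -0.0549, 0.0466]
tcp_rot: [-0.242, 3.131, 0.001]
wrist_force: [4.5, 2.9, 1.7]
width: 0.165
grip_force: 21.6
t 5.25 vise-frame mm [-111.3393  -28.5227   46.64  ] tooly [0.0005 1.     0.0005] toolz [ 0.0008  0.0006 -1.    ] F [4.9087 2.1659 1.723 ] w 0.16451833055180945 21.593716889619827
delta tool [-0.0008 -0.0007 -0.001 ]
time: 5.62
tool_pos: [0.4535, -0.0477, 0.0368]
tcp_rot: [0.244, -3.132, -0.001]
wrist_force: [4.6, 1.3, -0.6]
width: 0.16
grip_force: 21.4
t 5.625 vise-frame mm [-112.0097  -21.1541   36.7938] tooly [-0.0005  1.      0.0005] toolz [-0.0006  0.0004 -1.    ] F [ 4.743   0.5612 -0.6317] w 0.15961756372667524 21.354155838489532
delta tool [-0.0015 -0.001  -0.0012]
```

In the tool's units: 0.0053 m / 0.4 = 0.0133, 0.005 m / 0.4 = 0.0125.

```bash
python3 -m jog '[[[0,0.0125,0.0088,0],[0,0.0133,0.0068,0],[0,0.0125,0.003,0],[0,0.0125,0.0013,0]]]'
python3 m.py -112 -1.9 30.1
python3 -m jog '[[[0,0.0125,-0.0013,0],[0,0.0138,-0.0035,0],[0,0.0125,-0.0068,0],[0,0.0125,-0.009,0]]]'
python3 m.py -112 18.7 38.3
```

```text
time: 6.12
tool_pos: [0.4503, -0.0279, 0.0293]
tcp_rot: [0.244, -3.132, 0.0]
wrist_force: [3.1, -1.5, 2.9]
width: 0.166
grip_force: 21.6
t 6.125 vise-frame mm [-112.1095   -1.1312   29.2878] tooly [-0.0005  1.     -0.0002] toolz [-0.0005 -0.0002 -1.    ] F [ 2.8025 -2.002   2.8512] w 0.16585750702563443 21.57029315829277
delta tool [-0.0001 -0.0008 -0.0008]
time: 6.62
tool_pos: [0.4467, -0.0075, 0.0374]
tcp_rot: [0.243, -3.131, -0.001]
wrist_force: [1.7, -1.9, -1.1]
width: 0.162
grip_force: 21.2
t 6.625 vise-frame mm [-112.5101   19.6158   37.4341] tooly [-0.0002  1.      0.0004] toolz [-0.0014  0.0002 -1.    ] F [ 1.3773 -2.1387 -1.1468] w 0.16181409342805794 21.229565888643265
delta tool [-0.0005 -0.0009 -0.0009]
```

In the tool's units: -0.006 m / 0.4 = -0.015, -0.0053 m / 0.4 = -0.0133.

```bash
python3 -m jog '[[[0,0.01,-0.0113,0],[0,0.0073,-0.0133,0],[0,0.0045,-0.015,0],[0,0.0018,-0.015,0]]]'
python3 m.py -112 28.1 60.1
python3 -m jog '[[[0,-0.0015,-0.0143,0],[0,-0.004,-0.014,0],[0,-0.007,-0.0133,0],[0,-0.0095,-0.0118,0]]]'
python3 m.py -112 19.3 81.4
python3 -m jog '[[[0,-0.0118,-0.0095,0],[0,-0.0133,-0.0068,0],[0,-0.0138,-0.0043,0],[0,-0.0143,-0.0013,0]]]'
python3 m.py -112 -1.9 90.1
```

```text
time: 7.12
tool_pos: [0.4452, 0.0015, 0.0596]
tcp_rot: [0.244, -3.13, -0.0]
wrist_force: [1.1, 0.3, -1.3]
width: 0.162
grip_force: 21.2
t 7.125 vise-frame mm [-112.6425   28.6865   59.5566] tooly [-0.0003  1.      0.0003] toolz [-0.0017  0.0001 -1.    ] F [ 1.1179  0.0885 -1.2844] w 0.1616101565480536 21.187665313482285
delta tool [-0.0006 -0.0006 -0.0005]
time: 7.62
tool_pos: [0.4469, -0.0076, 0.0809]
tcp_rot: [0.244, -3.131, -0.0]
wrist_force: [-2.3, 0.2, -2.1]
width: 0.168
grip_force: 21.3
t 7.625 vise-frame mm [-112.3133   19.4826   80.9084] tooly [-0.0002  1.      0.0002] toolz [-0.001   0.0001 -1.    ] F [-2.2686  0.5245 -2.137 ] w 0.1676630826826381 21.29768818616867
delta tool [-0.0003 -0.0002 -0.0005]
time: 8.12
tool_pos: [0.4503, -0.0287, 0.0894]
tcp_rot: [0.244, -3.131, -0.0]
wrist_force: [-2.3, 1.4, -1.5]
width: 0.164
grip_force: 22.3
t 8.125 vise-frame mm [-112.1841   -1.8582   89.4015] tooly [-0.0004  1.      0.0002] toolz [-0.0009  0.0001 -1.    ] F [-2.0899  1.7844 -1.5306] w 0.16439149474350412 22.299543768167496
delta tool [-0.0002 -0.     -0.0007]
```

In the tool's units: -0.0062 m / 0.4 = -0.0155, -0.0059 m / 0.4 = -0.0148.

```bash
python3 -m jog '[[[0,-0.0155,0.0018,0],[0,-0.0148,0.0048,0],[0,-0.013,0.0075,0],[0,-0.0115,0.0098,0]]]'
python3 m.py -112 -23.8 80.6
python3 -m jog '[[[0,-0.009,0.0118,0],[0,-0.0065,0.0135,0],[0,0,0,0]]]'
python3 m.py -112 -30 70.5
python3 -m jog '[[[0,-0.0035,0.0143,0],[0,-0.0013,0.0153,0],[0,0,0,0]]]'
python3 m.py -112 -31.9 58.7
```

```text
time: 8.62
tool_pos: [0.4546, -0.0514, 0.0808]
tcp_rot: [-0.244, 3.131, -0.003]
wrist_force: [-4.9, -2.9, 4.1]
width: 0.165
grip_force: 22.3
t 8.625 vise-frame mm [-111.4891  -24.9936   80.8291] tooly [-0.0008  1.     -0.0021] toolz [ 0.0008 -0.002  -1.    ] F [-5.3323 -2.0716  4.081 ] w 0.1645813078434798 22.33541965484619
delta tool [0.0005 0.0012 0.0002]
time: 9.0
tool_pos: [0.4557, -0.0568, 0.07]
tcp_rot: [-0.242, 3.131, -0.001]
wrist_force: [-2.5, -1.0, 0.0]
width: 0.163
grip_force: 21.4
t 9.0 vise-frame mm [-111.264   -30.4587   69.9542] tooly [ 0.0005  1.     -0.0008] toolz [ 0.0012 -0.0006 -1.    ] F [-2.5945 -0.6001  0.0217] w 0.163358281801818 21.422494500875473
delta tool [ 0.0007  0.0005 -0.0005]
time: 9.38
tool_pos: [0.4559, -0.0582, 0.0581]
tcp_rot: [-0.243, 3.131, -0.001]
wrist_force: [-1.0, -3.0, 1.3]
width: 0.162
grip_force: 21.5
t 9.375 vise-frame mm [-111.2199  -31.8825   58.1492] tooly [-0.0001  1.     -0.0005] toolz [ 0.0012 -0.0004 -1.    ] F [-1.4694 -2.8331  1.2735] w 0.16209562053258159 21.474402397871017
delta tool [ 0.0008 -0.     -0.0006]
```

In the tool's units: 0.003 m / 0.4 = 0.0075, 0.0007 m / 0.4 = 0.0018.

```bash
python3 -m jog '[[[0,0.0013,0.0075,0],[0,0.0018,0.0075,0],[0,0,0,0]]]'
python3 m.py
python3 -m jog '[[[0,0.0023,0.0075,0],[0,0.0028,0.0075,0],[0,0,0,0]]]'
python3 m.py
```

```text
time: 9.75
tool_pos: [0.4558, -0.057, 0.0525]
tcp_rot: [-0.244, 3.131, -0.001]
wrist_force: [-1.6, -3.7, 3.2]
width: 0.162
grip_force: 21.5
t 9.75 vise-frame mm [-111.1887  -30.7377   52.4796] tooly [-0.0003  1.     -0.0008] toolz [ 0.0014 -0.0006 -1.    ] F [-2.1693 -3.4434  3.1634] w 0.16218779402754024 21.548084914684296
time: 10.12
tool_pos: [0.4555, -0.055, 0.0465]
tcp_rot: [-0.244, 3.131, -0.001]
wrist_force: [-1.5, -4.3, 3.1]
width: 0.164
grip_force: 21.6
t 10.125 vise-frame mm [-111.1876  -28.6472   46.5222] tooly [-0.0003  1.     -0.0007] toolz [ 0.0013 -0.0005 -1.    ] F [-2.1749 -4.0032  3.1087] w 0.16429706955371903 21.6333170235157
```

In the tool's units: 0.0026 m / 0.4 = 0.0065, 0.0015 m / 0.4 = 0.0038.

```bash
python3 -m jog '[[[0,0.0033,0.0065,0],[0,0.0038,0.0065,0],[0,0,0,0]]]'
python3 m.py
python3 -m jog '[[[0,0.0038,0.006,0],[0,0,0,0],[0,0,0,0]]]'
python3 m.py
```

```text
time: 10.5
tool_pos: [0.455, -0.0521, 0.0414]
tcp_rot: [-0.243, 3.131, -0.001]
wrist_force: [-2.4, -3.1, 6.1]
width: 0.164
grip_force: 21.8
t 10.5 vise-frame mm [-111.1571  -25.7145   41.4494] tooly [-0.0002  1.     -0.0004] toolz [ 0.0012 -0.0002 -1.    ] F [-2.8564 -2.7313  6.1334] w 0.16442583577002876 21.783650815486908
time: 10.88
tool_pos: [0.4549, -0.0505, 0.0393]
tcp_rot: [-0.243, 3.131, -0.0]
wrist_force: [-3.0, -2.1, 7.2]
width: 0.165
grip_force: 22.0
t 10.875 vise-frame mm [-111.0627  -24.1042   39.2689] tooly [-0.0001  1.     -0.0002] toolz [ 0.0013  0.0001 -1.    ] F [-3.2715 -1.5817  7.1889] w 0.16485746068422993 21.95491924881935
```

In the tool's units: 0.06 m / 0.4 = 0.15, -0.05 m / 0.4 = -0.125.

```bash
python3 -m jog '[[[0,0,0,0],[0,0,0,0],[0,0,0,0]]]' 0.45
python3 -m jog '[[[0.0075,0,-0.075,0],[0,0,-0.125,0],[0,0,-0.125,0],[0,0,-0.125,0],[0.1,0.1,0,0]]]'
python3 -m jog '[[[0.075,0.15,0,0],[0,0.15,0,0],[0,0.15,0,0],[0,0,0,0]]]' 1.0
python3 - <<'E'
from h import *
for c in("scene","top"):
    im=bot.read_camera(c)[:,:,::-1]; cv2.imwrite(f"pics/b_{c}_full.png",im)
a=cv2.imread("pics/b_top_full.png")[175:305,205:315]; b=cv2.imread("pics/b_scene_full.png")[190:280,240:350]
f=lambda m:cv2.resize(m,None,fx=3.6,fy=3.6,interpolation=cv2.INTER_CUBIC)
A,B=f(a),f(b); o=np.zeros((len(A),A.shape[1]+B.shape[1],3),np.uint8); o[:len(A),:A.shape[1]]=A; o[:len(B),A.shape[1]:]=B
cv2.imwrite("pics/b.png",o)
E
```

```text
time: 11.25
tool_pos: [0.454, -0.0502, 0.0382]
tcp_rot: [0.244, -3.132, -0.001]
wrist_force: [0.2, 0.2, 0.2]
width: 0.453
grip_force: 0.0
time: 11.88
tool_pos: [0.4107, -0.0185, 0.2245]
tcp_rot: [-0.239, 3.12, -0.003]
wrist_force: [-0.2, 1.2, -0.7]
width: 0.452
grip_force: 0.0
time: 12.38
tool_pos: [0.3493, 0.1556, 0.2185]
tcp_rot: [-0.257, 3.131, 0.002]
wrist_force: [-0.2, -1.3, -0.3]
width: 1.0
grip_force: 0.0
```

View pics/b.png

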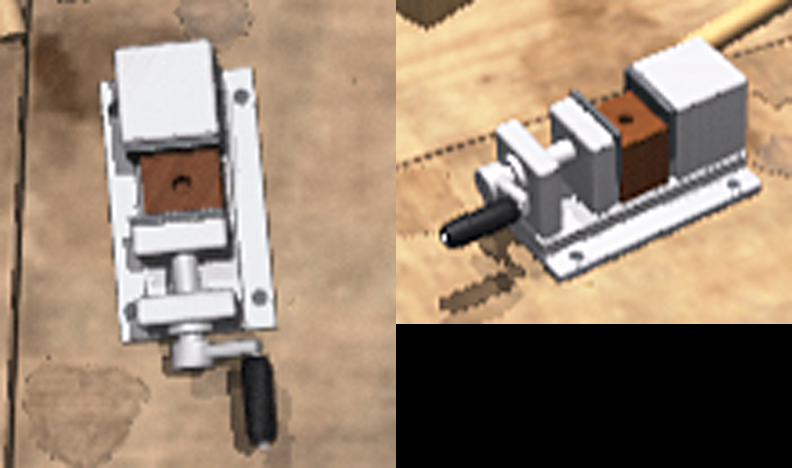

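```bash
sed -e 's/^K=.*/K=[("top",115,50,55,23,70),("top",210,40,55,-23,70),("top",218,138,5,-23,70),("top",122,147,5,23,70),("top",275,327,-75,-38,8),("top",124,342,-75,38,8),("top",250,70,55,-38,8),/' -e 's/^("scene",624.*/("scene",626,68,5,23,70),("scene",678,110,5,-23,70),("scene",747,68,55,-23,70),("scene",697,36,55,23,70),("scene",560,280,-75,-38,8),("scene",760,183,55,-38,8)]/' -e 's/^Kn=.*/Kn=[("top",264,443,-133),("top",258,402,-113),("scene",446,238,-133),("scene",480,222,-113)]/' fit.py > fit2.py; python3 fit2.py
python3 - <<'E'
from h import *
print(proj("scene",[.4535,-.0545,.061]))
for n in("fixed_jaw","vise","knob_grip"):
    r={c:bot.spot_point(c,n)[:1] for c in("scene","top")}
    if all(r.values()): print(n,tri(*[r[c][0]["pixel"] for c in("scene","top")]),[(np.round(r[c][0]["pixel"],1),r[c][0]["conf"]) for c in r])
E
```

```text
[ 0.5604 -0.0095  0.1174  1.3106]
[[-1.4067 -0.6656]
 [-1.4684  0.5222]
 [ 0.6823  1.0664]
 [ 1.0574 -0.0729]
 [-0.6503  1.0118]
 [-0.2811 -0.5823]
 [-1.8272  0.8838]
 [-0.7298 -1.9724]
 [ 0.2854 -2.8564]
 [ 2.4979 -0.1801]
 [-0.8182 -0.1476]
 [-1.3791 -1.1782]
 [-0.5579 -0.0226]
 [-0.439   0.375 ]
 [-1.2277  0.8702]
 [-0.0895 -1.1207]
 [ 0.0478 -0.7893]]
knob [ 0.4516 -0.0515  0.0577]
fj [ 0.5753 -0.0077  0.05  ] axis [ 0.4482 -0.0227  0.05  ]
blank hole [ 0.547  -0.0133  0.058 ] [ 0.5491 -0.0165  0.058 ]
[251.02611361 264.09123399]
fixed_jaw [ 0.57728223 -0.00476746  0.04252181] [(array([222.7, 312.6]), 0.86), (array([211. , 252.5]), 0.96)]
vise [ 0.55781947 -0.01049198  0.01152611] [(array([239.2, 307.3]), 0.94), (array([227.9, 256.5]), 0.86)]
knob_grip [ 0.45599954 -0.04642775  0.06537136] [(array([246.2, 262.5]), 0.71), (array([281.4, 274.5]), 0.51)]
```

The crop shows the jaw up against the blank, but the knob (top (258,402), scene (480,222)) fits about 7.6 rad. It slipped through the fingers near the end, so I'll regrip harder and tighten more.

In the tool's units: -0.06 m / 0.4 = -0.15, -0.02 m / 0.4 = -0.05, 0.038 rad / 1.5708 = 0.0242.

```bash
sed -i 's/0.5609,-0.0095/0.5604,-0.0095/; s/yaw=.155/yaw=.1174/' m.py
python3 -m jog '[[[0,-0.15,0,0.0242],[0,-0.15,0,0],[-0.05,-0.15,0,0],[0,0,0,0]]]' 0.5
python3 m.py -112 -29 130
```

```text
time: 13.28
tool_pos: [0.3946, -0.0284, 0.2189]
tcp_rot: [-0.169, 3.136, -0.002]
wrist_force: [-0.4, 0.0, -0.3]
width: 0.499
grip_force: 0.0
t 13.275 vise-frame mm [-166.8393    0.6362  218.9281] tooly [ 0.0099  1.     -0.0013] toolz [ 0.0011 -0.0012 -1.    ] F [-0.3953  0.0805 -0.3397] w 0.49897041242753026 0.0
delta tool [-0.055 -0.029  0.089]
```

In the tool's units: 0.045 m / 0.4 = 0.1125, 0.03 m / 0.4 = 0.075, -0.01 rad / 1.5708 = -0.0064.

```bash
python3 -m jog '[[[-0.0675,-0.0375,0.075,-0.0064],[-0.07,-0.035,0.075,0],[0,0,0.1125,0],[0,0,0.075,0],[0,0,0,0]]]'
python3 m.py -112 -29 65
python3 -m jog '[[[0,0,0.05,0],[0,0,0,0]]]'
python3 m.py -112 -29 65
```

```text
time: 13.9
tool_pos: [0.4486, -0.0452, 0.0808]
tcp_rot: [0.198, -3.128, -0.003]
wrist_force: [0.2, 0.8, 0.8]
width: 0.502
grip_force: 0.0
t 13.9 vise-frame mm [-115.1629  -22.3277   80.8239] tooly [-0.0091  1.      0.0022] toolz [-0.007   0.0013 -1.    ] F [0.2997 0.7356 0.835 ] w 0.5024725039735785 0.0
delta tool [-0.0032 -0.0067  0.0158]
time: 14.15
tool_pos: [0.4513, -0.0455, 0.0639]
tcp_rot: [0.199, -3.134, -0.001]
wrist_force: [-0.2, 0.3, -0.0]
width: 0.498
grip_force: 0.0
t 14.15 vise-frame mm [-112.5393  -23.0234   63.8753] tooly [-0.0095  1.      0.0004] toolz [-0.0009  0.0003 -1.    ] F [-0.2025  0.3625 -0.0418] w 0.49811726292349745 0.0
delta tool [-0.0005 -0.006  -0.0011]
```

In the tool's units: -0.006 m / 0.4 = -0.015, 0.002 m / 0.4 = 0.005.

```bash
python3 -m jog '[[[0,-0.015,0.005,0],[0,0,0,0]]]'
python3 -m jog '[[[0,0,0,0],[0,0,0,0],[0,0,0,0],[0,0,0,0]]]' 0.0 60
python3 m.py
python3 -m jog '[[[0,-0.0013,0.0075,0],[0,-0.0005,0.0075,0],[0,0,0,0]]]'
python3 m.py
```

```text
time: 14.4
tool_pos: [0.4534, -0.0522, 0.0627]
tcp_rot: [-0.199, 3.133, -0.001]
wrist_force: [-0.6, 0.8, 0.8]
width: 0.501
grip_force: 0.0
time: 14.9
tool_pos: [0.4528, -0.0518, 0.0619]
tcp_rot: [-0.2, 3.135, -0.001]
wrist_force: [-0.9, -1.8, 3.3]
width: 0.152
grip_force: 58.5
t 14.9 vise-frame mm [-111.8407  -29.4173   61.8752] tooly [-0.0098  1.     -0.0004] toolz [ 0.0007 -0.0003 -1.    ] F [-1.0861 -1.641   3.2807] w 0.15152295707112354 58.50585401058197
time: 15.28
tool_pos: [0.4528, -0.0526, 0.0553]
tcp_rot: [-0.2, 3.135, -0.001]
wrist_force: [0.5, -2.6, 1.7]
width: 0.149
grip_force: 58.4
t 15.275 vise-frame mm [-111.8682  -30.1825   55.3137] tooly [-0.0098  1.     -0.0004] toolz [ 0.0006 -0.0003 -1.    ] F [ 0.1923 -2.6163  1.722 ] w 0.14942559953767484 58.4083391726017
```

In the tool's units: 0.003 m / 0.4 = 0.0075, 0.0005 m / 0.4 = 0.0013.

```bash
python3 -m jog '[[[0,0.0005,0.0075,0],[0,0.0013,0.0075,0],[0,0,0,0]]]'
python3 m.py
python3 -m jog '[[[0,0.002,0.0075,0],[0,0,0,0],[0,0,0,0]]]'
python3 m.py
```

```text
time: 15.65
tool_pos: [0.4527, -0.0518, 0.0493]
tcp_rot: [-0.2, 3.135, -0.0]
wrist_force: [1.0, -3.7, 1.5]
width: 0.15
grip_force: 58.5
t 15.65 vise-frame mm [-111.9277  -29.4119   49.3301] tooly [-0.0098  1.     -0.0003] toolz [ 0.0006 -0.0003 -1.    ] F [ 0.5906 -3.78    1.5106] w 0.1504521114039072 58.515009731054306
time: 16.02
tool_pos: [0.4525, -0.0508, 0.0464]
tcp_rot: [-0.199, 3.135, 0.0]
wrist_force: [1.8, -3.0, 1.6]
width: 0.153
grip_force: 58.6
t 16.025 vise-frame mm [-112.0291  -28.3863   46.4109] tooly [-0.0096  1.      0.0001] toolz [ 0.0004  0.0001 -1.    ] F [ 1.4243 -3.2378  1.6113] w 0.15270995943225732 58.597848415374756
```

In the tool's units: 0.003 m / 0.4 = 0.0075, 0.0012 m / 0.4 = 0.003.

```bash
python3 -m jog '[[[0,0.0025,0.0075,0],[0,0.003,0.0075,0],[0,0,0,0]]]'
python3 m.py
python3 -m jog '[[[0,0.004,0.0065,0],[0,0,0,0]]]'
python3 m.py
python3 -m jog '[[[0,0.0045,0.0063,0],[0,0,0,0]]]'
python3 m.py
```

```text
time: 16.4
tool_pos: [0.4523, -0.0484, 0.0406]
tcp_rot: [-0.199, 3.135, 0.0]
wrist_force: [0.3, -2.7, 4.7]
width: 0.153
grip_force: 58.8
t 16.4 vise-frame mm [-111.9542  -26.009    40.5637] tooly [-0.0097  1.      0.0003] toolz [ 0.0004  0.0003 -1.    ] F [ 0.0278 -2.6741  4.7337] w 0.1529237990161695 58.77931460738182
time: 16.65
tool_pos: [0.4521, -0.047, 0.0381]
tcp_rot: [-0.2, 3.135, 0.0]
wrist_force: [1.5, -3.1, 4.5]
width: 0.154
grip_force: 58.9
t 16.65 vise-frame mm [-111.9297  -24.541    38.0767] tooly [-0.0098  1.     -0.    ] toolz [ 0.0005  0.0001 -1.    ] F [ 1.1662 -3.2384  4.4551] w 0.15416058742179437 58.89103263616562
time: 16.9
tool_pos: [0.4519, -0.0453, 0.0357]
tcp_rot: [-0.2, 3.135, -0.0]
wrist_force: [0.2, -2.9, 6.0]
width: 0.151
grip_force: 59.0
t 16.9 vise-frame mm [-111.9035  -22.8071   35.6857] tooly [-0.0098  1.     -0.0001] toolz [ 0.0006 -0.     -1.    ] F [-0.1862 -2.9112  6.0266] w 0.1508619047489434 58.986968994140625
```

```bash
cat > shot.py <<'E'
import sys; from h import *
cv2.imwrite(f"pics/{sys.argv[1]}.png",cv2.resize(bot.read_camera("scene")[195:285,230:340,::-1],None,fx=3.6,fy=3.6,interpolation=cv2.INTER_CUBIC))
r=bot.spot_point("scene","knob_grip"); print([(x["pixel"],x["conf"]) for x in r[:1]])
E
python3 shot.py c1; python3 -m jog '[[[0,0,0,0],[0,0,0,0],[0,0,0,0]]]' 0.45; python3 m.py; python3 shot.py c2
python3 -c "
import cv2,numpy as np; cv2.imwrite('pics/c.png',np.hstack([cv2.imread('pics/c1.png'),cv2.imread('pics/c2.png')]))"
```

```text
[]
time: 17.38
tool_pos: [0.4506, -0.0448, 0.0347]
tcp_rot: [0.2, -3.133, -0.001]
wrist_force: [-0.6, -0.3, -0.6]
width: 0.452
grip_force: 0.0
t 17.375 vise-frame mm [-113.1981  -22.2436   34.6798] tooly [-0.01    0.9999  0.0009] toolz [-0.0019  0.0007 -1.    ] F [-0.6014 -0.2727 -0.6181] w 0.4519991228018566 0.0
[([246.5, 260.4], 0.53)]
```

View pics/c.png

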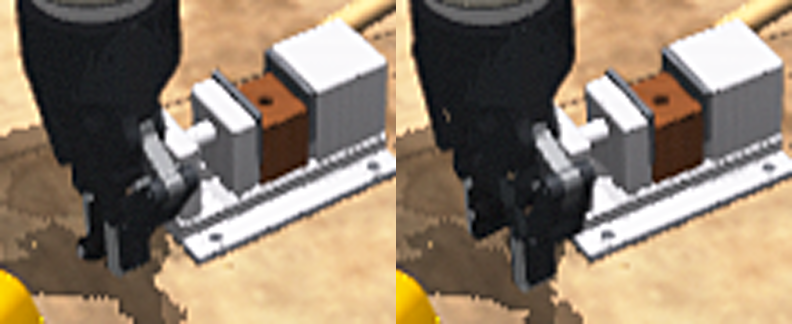

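The jaw is flush on the blank; the fingers hide the knob. I'll raise the hand clear and measure again.

In the tool's units: -0.05 m / 0.4 = -0.125, -0.04 m / 0.4 = -0.1.

```bash
python3 -m jog '[[[0,0,-0.1,0],[0,0,-0.125,0],[0,0,-0.125,0],[0,0,-0.125,0],[0.075,0.125,0,0]]]'
python3 -m jog '[[[0.075,0.15,0,0],[0,0.15,0,0],[0,0.15,0,0],[0,0,0,0]]]' 1.0
python3 - <<'E'
from h import *
for c in("scene","top"):
    im=bot.read_camera(c)[:,:,::-1]; cv2.imwrite(f"pics/d_{c}_full.png",im)
    for n in("knob_grip","fixed_jaw","vise"): r=bot.spot_point(c,n); print(c,n,[(x["pixel"],x["conf"]) for x in r[:1]])
a=cv2.imread("pics/d_top_full.png")[175:305,205:315]; b=cv2.imread("pics/d_scene_full.png")[190:280,240:350]
f=lambda m:cv2.resize(m,None,fx=3.6,fy=3.6,interpolation=cv2.INTER_CUBIC)
A,B=f(a),f(b); o=np.zeros((len(A),A.shape[1]+B.shape[1],3),np.uint8); o[:len(A),:A.shape[1]]=A; o[:len(B),A.shape[1]:]=B
cv2.imwrite("pics/d.png",o)
E
```

```text
time: 18.1
tool_pos: [0.4203, -0.0006, 0.2312]
tcp_rot: [-0.193, 3.124, -0.002]
wrist_force: [0.6, 1.5, 0.3]
width: 0.453
grip_force: 0.0
time: 18.6
tool_pos: [0.3642, 0.1751, 0.2255]
tcp_rot: [0.212, -3.134, -0.002]
wrist_force: [-0.3, -0.2, 0.3]
width: 0.996
grip_force: 0.0
scene knob_grip [([245.3, 261.0], 0.53)]
scene fixed_jaw [([222.3, 312.8], 0.58)]
scene vise [([243.0, 307.5], 0.64)]
top knob_grip [([286.4, 272.4], 0.75)]
top fixed_jaw [([212.6, 253.9], 0.87)]
top vise [([224.3, 256.8], 0.76)]
```

View pics/d.png

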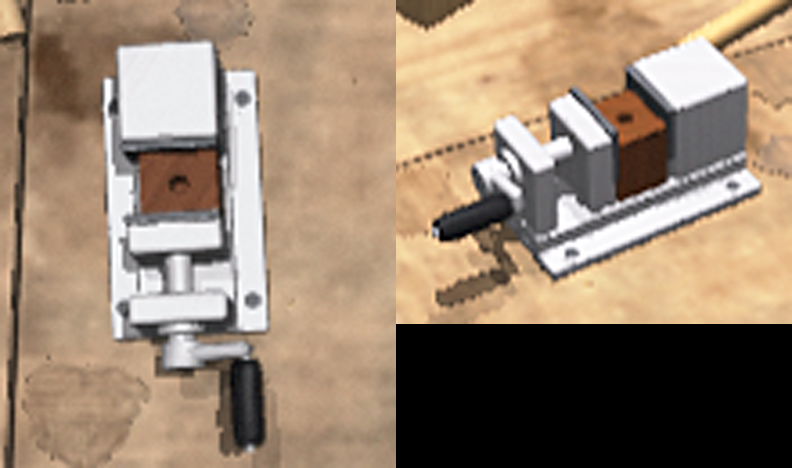

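```bash
sed -e 's/^K=.*/K=[("top",118,47,55,23,70),("top",213,43,55,-23,70),("top",219,138,5,-23,70),("top",122,142,5,23,70),("top",268,330,-75,-38,8),("top",116,340,-75,38,8),("top",252,72,55,-38,8),/' -e 's/^("scene",624.*/("scene",627,68,5,23,70),("scene",679,110,5,-23,70),("scene",747,68,55,-23,70),("scene",697,37,55,23,70),("scene",553,279,-75,-38,8),("scene",760,183,55,-38,8)]/' -e 's/^Kn=.*/Kn=[("top",249,446,-133),("top",246,404,-113),("scene",438,236,-133),("scene",473,220,-113)]/' fit.py > fit3.py; python3 fit3.py | grep -v '^.\[\|^ \['
python3 fit3.py | head -1
```

```text
[ 0.5605 -0.0086  0.0772  1.3802]
knob [ 0.4501 -0.0467  0.0557]
fj [ 0.5754 -0.0074  0.05  ] axis [ 0.4478 -0.0173  0.05  ]
blank hole [ 0.547  -0.0133  0.058 ] [ 0.5491 -0.0165  0.058 ]
[ 0.5605 -0.0086  0.0772  1.3802]
```

```bash
sed -i 's/0.5604,-0.0095/0.5605,-0.0086/; s/yaw=.1174/yaw=.0772/' m.py
python3 m.py 16 0 150
```

```text
t 19.0 vise-frame mm [-180.3015  193.2369  225.2819] tooly [-0.0471  0.9989 -0.0002] toolz [-0.0001 -0.0002 -1.    ] F [ 0.0863 -0.2291 -0.0072] w 1.0032233003352748 0.0
delta tool [-0.187  -0.2023  0.0753]
```

Units first: shifts go in shares of 0.4 m and turns go in shares of pi/2 rad. So -0.04 m / 0.4 = -0.1, -0.038 m / 0.4 = -0.095, 0.047 rad / 1.5708 = 0.0299.

```bash
python3 -m jog '[[[-0.0875,-0.0875,0,0.0299],[-0.095,-0.1,0,0],[-0.095,-0.1,0,0],[-0.095,-0.1,0.0625,0],[-0.095,-0.1,0.0625,0]]]' 1.0 80
python3 -m jog '[[[0,0,0.0625,0],[0,0,0,0],[0,0,0,0]]]'
python3 m.py 16 0 50
```

```text
time: 19.62
tool_pos: [0.5706, -0.0091, 0.1753]
tcp_rot: [-0.122, 3.138, 0.0]
wrist_force: [0.5, 1.4, 0.4]
width: 1.0
grip_force: 0.0
time: 20.0
tool_pos: [0.569, -0.0066, 0.1511]
tcp_rot: [-0.125, 3.139, 0.0]
wrist_force: [-0.4, -0.3, 0.5]
width: 0.998
grip_force: 0.0
t 20.0 vise-frame mm [  8.6258   1.3312 151.0665] tooly [-0.0022  1.     -0.    ] toolz [ 0.0005  0.     -1.    ] F [-0.3913 -0.2961  0.5291] w 0.9984024367352436 0.0
delta tool [-0.0073 -0.0013  0.1011]
```

In the tool's units: 0.04 m / 0.4 = 0.1, 0.03 m / 0.4 = 0.075.

```bash
python3 -m jog '[[[-0.0175,-0.0025,0.075,0],[0,0,0.1,0],[0,0,0.075,0],[0,0,0,0],[0,0,0,0]]]'
python3 m.py 16 0 50
python3 -m jog '[[[0,0,0,0],[0,0,0,0],[0,0,0,0],[0,0,0,0],[0,0,0,0]]]' 0.0 80
python3 m.py 16 0 50
```

```text
time: 20.62
tool_pos: [0.5775, -0.0064, 0.0526]
tcp_rot: [-0.127, 3.136, -0.0]
wrist_force: [-0.0, 0.1, 0.0]
width: 1.002
grip_force: 0.0
t 20.625 vise-frame mm [17.1147  0.9068 52.6379] tooly [-0.0036  1.     -0.0004] toolz [ 0.0034 -0.0002 -1.    ] F [-0.0418  0.0873  0.0431] w 1.001988723738338 0.0
delta tool [ 0.0011 -0.0009  0.0026]
time: 21.25
tool_pos: [0.5774, -0.007, 0.0522]
tcp_rot: [-0.126, 3.136, -0.001]
wrist_force: [-0.6, -0.9, 7.1]
width: 0.524
grip_force: 83.6
t 21.25 vise-frame mm [16.9712  0.317  52.1714] tooly [-0.0032  1.     -0.0008] toolz [ 0.0029 -0.0005 -1.    ] F [-0.7048 -0.8789  7.1379] w 0.5238411086153751 83.63739252090454
delta tool [ 0.001  -0.0003  0.0022]
```

Gripped: width 0.524 is 44.5 mm, close to the jaw's 46 mm. Lifting gently.

In the tool's units: -0.02 m / 0.4 = -0.05, -0.015 m / 0.4 = -0.0375.

```bash
python3 -m jog '[[[0,0,-0.0125,0],[0,0,-0.025,0],[0,0,-0.025,0],[0,0,-0.0375,0],[0,0,-0.05,0]]]'
python3 -m jog '[[[0,0,-0.05,0],[0,0,-0.05,0],[0,0,-0.05,0],[0,0,-0.0375,0],[0,0,-0.025,0]]]'
python3 -m jog '[[[0,0,-0.0125,0],[0,0,0,0],[0,0,0,0],[0,0,0,0]]]'
python3 m.py
python3 - <<'E'
from h import *
for c in("scene","top"):
    im=bot.read_camera(c)[:,:,::-1]; cv2.imwrite(f"pics/e_{c}_full.png",im)
    for n in("blank","vise"): r=bot.spot_point(c,n); print(c,n,[(x["pixel"],x["conf"]) for x in r[:1]])
b=cv2.imread("pics/e_scene_full.png")[110:290,210:400]
cv2.imwrite("pics/e.png",cv2.resize(b,None,fx=3.2,fy=3.2,interpolation=cv2.INTER_CUBIC))
E
```

```text
time: 21.88
tool_pos: [0.5756, -0.0066, 0.1112]
tcp_rot: [0.126, -3.138, -0.0]
wrist_force: [-0.1, 0.0, -8.4]
width: 0.528
grip_force: 82.9
time: 22.5
tool_pos: [0.5763, -0.0066, 0.1966]
tcp_rot: [-0.126, 3.138, -0.0]
wrist_force: [0.3, -0.6, -8.1]
width: 0.529
grip_force: 82.9
time: 23.0
tool_pos: [0.5755, -0.0066, 0.1995]
tcp_rot: [0.126, -3.137, -0.0]
wrist_force: [-0.3, 0.5, -8.3]
width: 0.525
grip_force: 82.9
t 23.0 vise-frame mm [ 15.107    0.8512 199.4983] tooly [-0.003   1.      0.0002] toolz [-0.0016  0.0001 -1.    ] F [-0.2185  0.5685 -8.3094] w 0.5251368415891703 82.90932655334473
scene blank [([177.2, 303.3], 0.66)]
scene vise [([181.1, 303.4], 0.58)]
top blank [([213.8, 246.0], 0.88)]
top vise [([208.8, 246.6], 0.61)]
```

View pics/e.png

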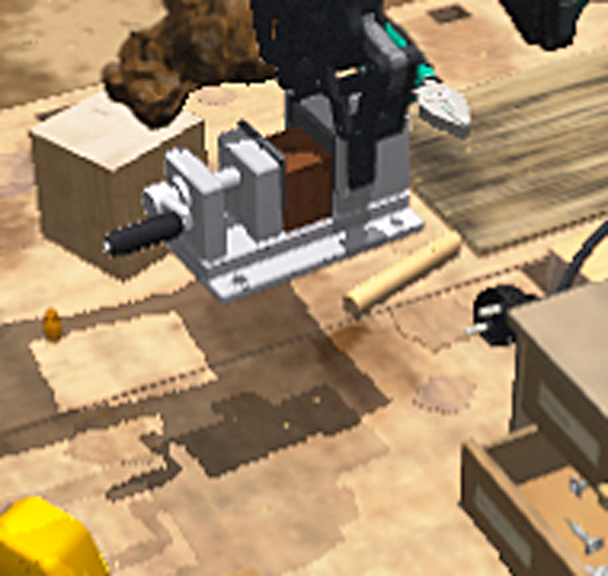

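```bash
python3 - <<'E'
from h import *
from fit3 import W
p=[.5588,-.008,.077]
for v in((-75,-38,0),(55,-38,0)):
    for t in(0,.08):
        w=W(p,v); w[2]+=.148+t*(v[0]-15)/1000; r=proj("scene",w); print(v,t,(r[1]-210)*3.2,(r[0]-110)*3.2)
E
```

```text
(-75, -38, 0) 0 218.95800070487476 307.40286752929217
(-75, -38, 0) 0.08 219.53571359251728 318.0488779357356
(55, -38, 0) 0 422.5014439095783 231.47776512274595
(55, -38, 0) 0.08 422.661071641705 226.80830097837116
```

The picture shows the vise hanging level, its lower edge running from (218,302) to (425,232), and the blank seated. Handing in.

```bash
python3 -c "
from workcell import bot
print(bot.finish_job())"
```

```text
the job is handed in; nothing more can be done
None
```

I handed the job in at about 23 s: the blank is clamped and the vise is held level by its fixed jaw about 15 cm up. The jaw's force on the blank could not be measured; the crank sprang back from about 8.5 to about 7.7 rad when released, past the 7.33 rad contact point, so I take it as still clamped.

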